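# Hook a nest plate under the rear lip and swing it down into its holder

## Robot

A 6-joint arm with a two-finger parallel gripper is mounted at the origin on a cart in front of the work surface, level with it; the furniture and walls round the work are solid. World frame = base frame: x ahead of the robot, y to its left, z up, the work surface at z = 0. Lengths are in m, angles in rad, forces in N, time in s.
With the tool pointing down it reaches from about 0.25 to 0.775 m from the base axis. Payload 4 kg.
Tool frame: the origin (TCP) lies at the centre of the arm's flange, where the gripper is bolted on; the fingertips stand ahead of it and the grasp point (between the pads) lies 180 mm ahead of it (robot.tcp_to_tips is the z of the fingertips in the tool frame, in m); z points along the fingers, y is the direction in which the jaws open and shut (so a half turn about z gives the same grasp; the last joint's range is limited). The gripper opens to 94 mm and grips with 3 to 60 N. Pads are 16 mm wide; open, the fingers measure 119 mm over their backs; the gripper's body (75 mm by 177 mm) begins 78 mm behind the grasp point.
Start: joints at [-1.349, 0.087, 1.371, -0, 1.684, -0.103], TCP at [0.176, -0.521, 0.405] pointing down, gripper open.
Joint ranges: [-3.1, 3.1], [-0.76, 2.03], [0.27, 2.55], [-1.08, 4.22], [0.17, 2.65], [-2.57, 2.57]. Speed limits (rad/s): [2.79, 2.79, 3.14, 3.14, 3.14, 3.14].

## Interface

Orientations are given as [roll, pitch, yaw] about the fixed x, y, z axes, in that order (R = Rz(yaw) Ry(pitch) Rx(roll)).
In Python, from bench import robot gives the robot as it stands.
- The arm moves only by the tool move_arm, never from a script. Its argument "increments" is a list that holds one entry, the list of rows, each a list of 7 numbers: the opening, from 0 (shut) to 1 (fully open), then the shift along the tool's x, y, z as a fraction of full scale, then the turn, a rotation vector about the tool's x, y, z as a fraction of full scale. In form: [[[jaw, dx, dy, dz, rx, ry, rz], ...]]. A call has 1 to 8 rows; each row is the pose to reach, as a shift and turn from the pose commanded when the call began, along the tool's axes at that moment; what a row does not reach only later rows make up. Full scale, the value 1, is 0.1 m for a shift and pi/2 rad for a turn. A row lasts 1/12 s, in which the tool goes at most 41.7 mm and 7.16 degrees, less where a joint would pass 70% of its speed; a pose out of reach is approached as far as the arm can. A call with a number of a shift or a turn outside -1 to 1 is refused whole. A call with a gripper value outside its range is refused whole. The fingers move at their own pace and stop on an object; the grip force is fixed at half the most. Time passes only in rows, so rows that repeat a pose let the fingers close. It gives the time, the measured TCP pose, the force and the opening at its end, in the units of the state.
- robot.get_obs(): the state, without advancing time (a new reading comes with each control period).
- robot.snapshot(name): name is "scene" or "side" or "wrist"; returns (picture, depth): 480x640x3 uint8, red, green, blue; 480x640 float32, m along the optical axis (not along the pixel's ray), 0 where there is no reading.
- robot.camera_params(name): a dict with "mtx" (3x3 intrinsics, pixels), "R" (3x3) and "t" (3): a world point X has camera coordinates R X + t. Camera axes: x right, y down, z forward; pixel columns grow to the right and rows downward; lengths in m; the calibration is good to about 2 mm. A picture is of the moment at which its call begins: read the wrist's pose just before it. camera_params takes no time and is no camera call; for the wrist camera it gives the pose at the moment of the call.
- robot.close_job(): hands the job in, once; it reports no verdict.
The state is a dict: "time": time; "joint_positions": joint angles; "qvel": joint speeds; "joint_torque": joint torques, N m; "tool_pos": TCP position; "ee_rot": TCP orientation; "wrist_force": force on the tool from outside, world axes, zero at the start; "wrist_torque": the same for the moment, N m; "width": finger opening in m.
Only numpy, scipy, OpenCV 4.12 (cv2) and the standard library are available. Lean on these libraries where they do the work, as an engineer would, in place of code of your own. Each camera call takes 0.05 s, during which the arm holds its last target.

## Task

Fit the loose aluminium nest plate (the one with the dark grip rib and four brass sockets) into the blue-lipped holder on the bench. Hook one short end under the wide rear lip with the plate tilted, push it back against the orange spring stop, swing the other end down past the front lip, and let it come forward again so that the plate lies flat, held by the spring under both lips. Work gently: do not ram the stop or the lips with more than about 35 N, and leave the other things lying about where they are.

Things in the scene. Friction and masses are not known exactly. Their poses are not given: they have to be found in the camera images.
- insert_mid (a point): Loose nest plate, 0.18-0.35 kg: aluminium, 136 (x) x 80 (y) x 6 mm, both ends alike. Upright dark grip rib 44 (x) x 14 (y) mm on its middle, top 40 mm above the underside; pinch it across the 14 mm from above. Four brass sockets 25 mm wide, 4 mm high at x +-33, y +-24. Point: 20 mm above the middle of the underside; z up.
- bed_mark (a point): Dark steel bed 250x110x10 mm fixed on the bench; point on its top, centre line. x points to the rear lip, away from the robot; z up. The holder (98 wide, 174 long) is clamped on it, square and centred in y, but shifted by hand -20 to +20 mm along x from this point: not measured, so feel or look for it. Plate in place: insert_mid 28 mm above this point, over the holder's origin.
- bed_rear (a point): Point on the bed's top, 60 mm in +x from bed_mark: where the rear lip's edge is at zero shift. Holder's own x in mm, shift excluded: floor (plate's seat) 8 mm above the bed; blue rear lip from x 60 to 98, full width, underside 12 mm above the floor, 5 mm thick, cheeks under it at y +-43; orange stop's face at x 65 free, 77 fully pressed. Beneath the lip is room to tilt 0.25 rad.
- bed_front (a point): Point on the bed's top, 62.5 mm in -x from bed_mark: where the front lip's edge is at zero shift. Front wall's face at holder x -68, 64 mm wide; blue front lip's edge at x -62.5, underside 8.5 mm and top 13.5 mm above the floor. To drop past it the plate must press the stop at least 8.5 mm; a tilt of 0.11 rad just clears its top.
- stop (a joint): Orange spring stop: 0 free, grows as it is pushed back along bed +x, hard end at 0.012 m. Spring force 3 N at the first movement, 7.8 N at the hard end. Plate in place: about 0.003, when the spring pushes the plate against the front wall with some 4 N.
- jar_mid (a point): Parts jar with a blue lid, 65 mm across, 60 mm high; centre. Leave alone.
- tape_mid (a point): Roll of masking tape lying flat, 73 mm across, 19 mm high; centre. Leave alone.
- gauge_mid (a point): Dial indicator lying on its back, 116 x 59 x 26 mm; centre. Leave alone.
- caliper_mid (a point): Vernier caliper lying flat, 226 x 60 x 7 mm; middle of its beam. Leave alone.
- punch_mid (a point): Brass-coloured press punch standing upright, 29 mm across, 45 mm high; centre. Leave alone.
- fitting_mid (a point): Small brass-coloured pipe fitting lying on the bench, 34 x 18 x 16 mm; centre. Leave alone. A tall, solid, fixed press fixture stands on the bench just beyond it, near world x 0.62, y 0.22: move the arm round it.

How it is judged:
By the outcome, as a careful person would: the job done as asked, in the order asked, and still so for the second after the job is handed in, with the robot touching nothing.
It also fails if it takes over 70 s, if anything falls off the work surface, if the arm or the gripper's body presses on something with over 40 N, if the wrist force passes 120 N, or if a joint passes its speed limit or range.

## Working session

There is one attempt and no reset: what is moved stays moved. The work goes in short steps, Python scripts to look and compute and a tool call to move; the robot and the scene stay as the last step left them, time stands still between calls to the robot, and variables do not carry over. Pictures are saved under pics/ and viewed, and the job is handed in when it is done.

Besides the shell and the picture viewer there is one more tool, called after ">>>" by a JSON object that holds its "op" and its "data", one argument or row to a line. move_arm: Moves the arm, as the interface text tells. Its arguments: {"type":"object","properties":{"increments":{"type":"array","items":{"type":"array","items":{"type":"array","items":{"type":"number","minimum":-1,"maximum":1}}}}},"required":["increments"]}

```bash
ls; mkdir -p pics
python3 - <<'E'
from bench import robot
import cv2,numpy as np
o=robot.get_obs();print({k:np.round(v,3) for k,v in o.items()})
for n in ["scene","side","wrist"]:
    c=robot.camera_params(n)
    p,d=robot.snapshot(n)
    cv2.imwrite(f"pics/{n}0.png",p[:,:,::-1]);np.savez(f"pics/{n}0.npz",p=p,d=d,**c)
    print(n,np.round(-c["R"].T@c["t"],3),c["mtx"][0,0])
print(robot.tcp_to_tips)
E
```

```text
pics
{'time': np.float64(0.0), 'joint_positions': array([-1.349,  0.088,  1.372, -0.   ,  1.684, -0.103]), 'qvel': array([-0.001,  0.   ,  0.002,  0.   , -0.001,  0.002]), 'joint_torque': array([ 0.0000e+00, -3.4018e+01, -3.0242e+01,  7.2000e-02,  3.3000e-02,
       -0.0000e+00]), 'tool_pos': array([ 0.175, -0.521,  0.404]), 'ee_rot': array([-3.139, -0.   ,  0.325]), 'wrist_force': array([-0.315, -0.312, -1.051]), 'wrist_torque': array([0.037, 0.   , 0.028]), 'width': np.float64(0.094)}
scene [-0.611 -0.663  1.231] 620.8112422241495
side [0.392 1.171 0.966] 595.9218022397453
wrist [ 0.253 -0.494  0.384] 365.30503230043536
0.1992
```

View pics/scene0.png

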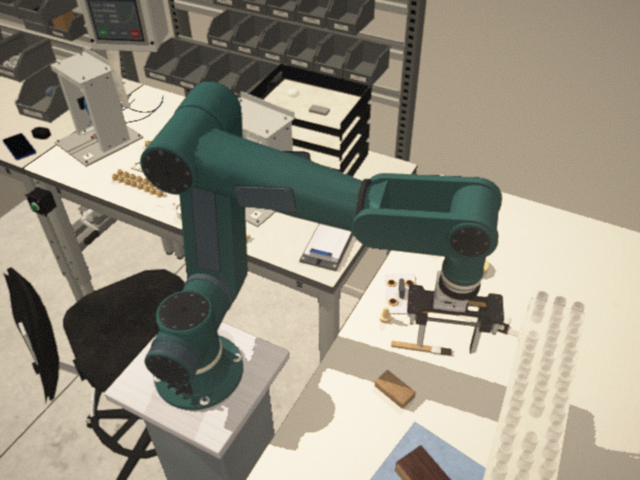

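View pics/side0.png

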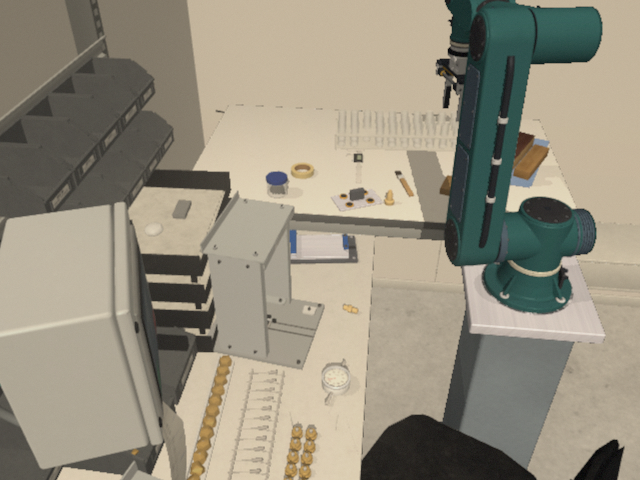

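View pics/wrist0.png

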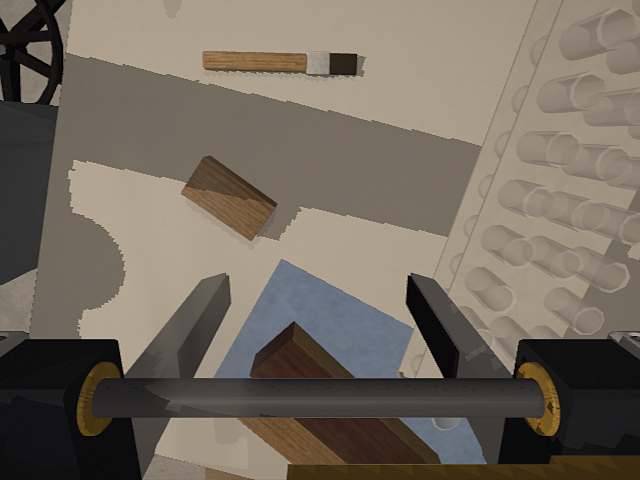

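The side view shows the plate near (357,197), the punch at (389,198), the jar at (277,184) and the holder at about (322,247) behind the tall fixture. I'll measure these more closely in enlarged crops.

```bash
cat > h.py <<'E'
import numpy as np,cv2
from scipy.spatial.transform import Rotation as Ro
def world(c,u,v,z=None,d=None):
    K,R,t=c["mtx"],c["R"],c["t"]
    r=R.T@np.linalg.inv(K)@[u,v,1]; C=-R.T@t
    s=d if d is not None else (z-C[2])/r[2]
    return C+s*r
def proj(c,X):
    X=np.atleast_2d(X);q=(c["R"]@X.T).T+c["t"];q=(c["mtx"]@q.T).T;return q[:,:2]/q[:,2:]
E
python3 - <<'E'
from h import *
f=np.load("pics/side0.npz");p=f["p"][:,:,::-1]
a=cv2.resize(p[140:280,250:450],None,fx=4,fy=4,interpolation=cv2.INTER_CUBIC)
cv2.imwrite("pics/side0c.png",a)
for n,(u,v) in dict(plate=(357,199),rib=(359,191),punch=(390,192),holder=(322,247),jar=(277,184),tape=(302,170),fit=(350,309)).items():
    print(n,np.round(world(f,u,v,d=f["d"][v,u]),3))
E
```

```text
plate [ 0.439 -0.329  0.006]
rib [ 0.434 -0.33   0.033]
punch [ 0.344 -0.315  0.046]
holder [ 0.516 -0.065  0.019]
jar [ 0.677 -0.317  0.048]
tape [ 0.625 -0.486  0.002]
fit [0.427 0.156 0.014]
```

View pics/side0c.png

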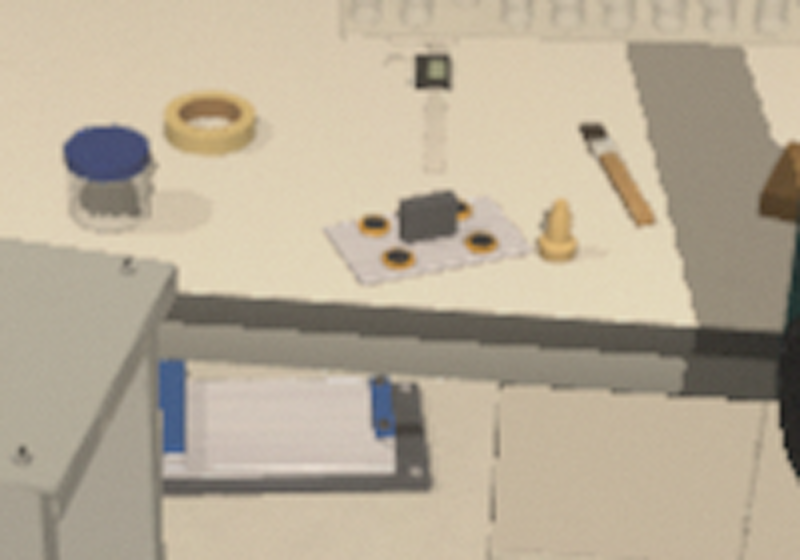

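Run:
```python
from h import *
f=np.load("pics/side0.npz")
for u in (310,360,400):
  for v in range(196,270,6):
    print(u,v,np.round(world(f,u,v,d=f["d"][v,u]),3))
```

```text
310 196 [ 0.581 -0.335  0.002]
310 202 [ 0.576 -0.298  0.005]
310 208 [ 0.573 -0.27   0.002]
310 214 [ 0.569 -0.241  0.001]
310 220 [ 0.569 -0.24  -0.019]
310 226 [ 0.572 -0.258 -0.054]
310 232 [ 0.558 -0.149  0.004]
310 238 [ 0.552 -0.105  0.016]
310 244 [ 0.548 -0.073  0.021]
310 250 [ 0.546 -0.05   0.019]
310 256 [ 0.542 -0.024  0.019]
310 262 [ 0.541 -0.014  0.007]
310 268 [0.539 0.003 0.002]
360 196 [ 0.431 -0.329  0.017]
360 202 [ 0.429 -0.31   0.008]
360 208 [ 0.428 -0.284  0.005]
360 214 [ 0.426 -0.254  0.003]
360 220 [ 0.425 -0.245 -0.011]
360 226 [ 0.424 -0.261 -0.044]
360 232 [ 0.423 -0.26  -0.064]
360 238 [ 0.42  -0.144 -0.001]
360 244 [ 0.418 -0.113  0.002]
360 250 [ 0.417 -0.087  0.002]
360 256 [ 0.415 -0.062  0.001]
360 262 [ 0.414 -0.038 -0.   ]
360 268 [ 0.412 -0.009  0.004]
400 196 [ 0.311 -0.373 -0.002]
400 202 [ 0.311 -0.34  -0.002]
400 208 [ 0.312 -0.298  0.004]
400 214 [ 0.311 -0.273 -0.   ]
400 220 [ 0.311 -0.243 -0.   ]
400 226 [ 0.309 -0.246 -0.023]
400 232 [ 0.307 -0.259 -0.054]
400 238 [ 0.26  -0.997 -0.613]
400 244 [ 0.257 -0.996 -0.646]
400 250 [ 0.255 -0.987 -0.673]
400 256 [ 0.25  -1.006 -0.721]
400 262 [ 0.249 -0.988 -0.742]
400 268 [ 0.244 -1.008 -0.794]
```

Run:
```python
from h import *
f=np.load("pics/side0.npz")
P=np.array([world(f,250+x/4,140+y/4,z=.006) for x,y in [(325,232),(365,283),(530,248),(485,197)]])
print(P.round(3),P.mean(0));
d=(P[3]-P[0]+P[2]-P[1])/2;print(np.linalg.norm(d),np.arctan2(d[1],d[0]))
# bed corners
for x,y,z in [(420,383,.01),(430,487,.01),(397,376,.03),(398,436,.0315),(165,483,.01)]:
  print(world(f,250+x/4,140+y/4,z=z).round(4))
```

```text
[[ 0.516 -0.325  0.006]
 [ 0.481 -0.261  0.006]
 [ 0.363 -0.321  0.006]
 [ 0.399 -0.389  0.006]] [ 0.43967328 -0.3240267   0.006     ]
0.13239352770783464 -2.653713779540265
[ 0.4334 -0.1378  0.01  ]
[ 0.42   -0.0258  0.01  ]
[ 0.4482 -0.1165  0.03  ]
[ 0.4429 -0.049   0.0315]
[ 0.5893 -0.0101  0.01  ]
```

```bash
cat >> h.py <<'E'
def cur():
    from bench import robot
    o=robot.get_obs();return o,np.array(o["tool_pos"]),Ro.from_euler('xyz',o["ee_rot"])
def togo(p,rpy,frm=None):
    if frm is None: _,p0,R0=cur()
    else: p0,R0=np.array(frm[0]),Ro.from_euler('xyz',frm[1])
    d=R0.inv().apply(np.array(p)-p0)/0.1
    rv=(R0.inv()*Ro.from_euler('xyz',rpy)).as_rotvec()/(np.pi/2)
    print("inc",d.round(4),rv.round(4),"maxdist rows",np.linalg.norm(d)*100/41.7,np.degrees(np.linalg.norm(rv)*np.pi/2)/7.16)
E
python3 - <<'E'
from h import *
f=np.load("pics/wrist0.npz");print((f["R"].T).round(3))
togo([.355,-.37,.35],[np.pi,0,.488])
E
```

```text
[[ 0.32  -0.91  -0.262]
 [-0.947 -0.308 -0.087]
 [-0.002  0.276 -0.961]]
inc [ 2.1833 -0.8588  0.5395] [-0.0011 -0.0002 -0.1039] maxdist rows 5.773130146984065 1.305653334863206
```

Run:
```python
from h import *
togo([.39,-.35,.34],[np.pi,0,.488])
```

```text
inc [ 2.5788 -0.9365  0.6397] [-0.0011 -0.0002 -0.1039] maxdist rows 6.75587871127487 1.305653334863206
```

>>> {"op": "move_arm", "data": {
  "increments": [
    [[1,0.43,-0.16,0.1,0,0,-0.05],[1,0.86,-0.31,0.21,0,0,-0.104],[1,0.86,-0.31,0.21,0,0,-0.104]]
  ]
}}

```text
time: 0.4
tool_pos: [0.2496, -0.4617, 0.3818]
ee_rot: [-3.138, -0.003, 0.494]
wrist_force: [0.4, 0.9, 0.3]
width: 0.0943
```

Run:
```python
from h import *
togo([.39,-.35,.34],[np.pi,0,.488])
```

```text
inc [ 1.7642 -0.3168  0.4247] [-0.0024 -0.002   0.0037] maxdist rows 4.417356770592805 0.060910251999459784
```

>>> {"op": "move_arm", "data": {
  "increments": [
    [[1,0.4,-0.08,0.1,0,0,0],[1,0.88,-0.16,0.21,0,0,0],[1,0.88,-0.16,0.21,0,0,0]]
  ]
}}

```text
time: 0.65
tool_pos: [0.3202, -0.4059, 0.3608]
ee_rot: [-3.138, -0.002, 0.492]
wrist_force: [-1.3, 0.2, -1.2]
width: 0.0938
```

>>> {"op": "move_arm", "data": {
  "increments": [
    [[0.6,0.4,-0.08,0.1,0,0,0],[0.6,0.88,-0.16,0.21,0,0,0],[0.6,0.88,-0.16,0.21,0,0,0],[0.6,0.88,-0.16,0.21,0,0,0]]
  ]
}}

```text
time: 0.98
tool_pos: [0.3888, -0.3522, 0.3406]
ee_rot: [-3.139, 0.001, 0.492]
wrist_force: [-0.1, 0.2, -0.5]
width: 0.0705
```

```bash
cat > snap.py <<'E'
import sys
from h import *
from bench import robot
def snap(n,name):
    c=robot.camera_params(n);p,d=robot.snapshot(n)
    cv2.imwrite(f"pics/{name}.png",p[:,:,::-1]);np.savez(f"pics/{name}.npz",p=p,d=d,**c)
if __name__=="__main__": snap(sys.argv[1],sys.argv[2])
E
python3 snap.py wrist w1
```

```text
(no output)
```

View pics/w1.png

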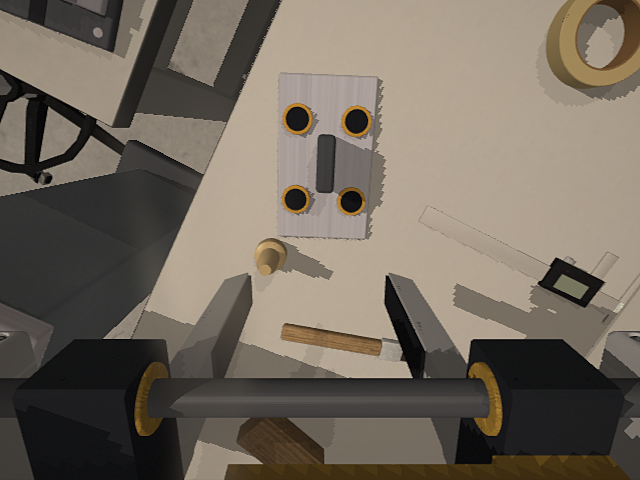

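The plate's corners are at (279,73), (377,77), (368,239) and (278,236), and the rib top runs from about (327,136) to (326,192). The punch stands at (268,257), just off the near end.

Run:
```python
from h import *
f=np.load("pics/w1.npz")
P=np.array([world(f,x,y,z=.006) for x,y in [(279,73),(377,77),(368,239),(278,236)]])
print(P.round(4),P.mean(0).round(4))
d=(P[0]-P[3]+P[1]-P[2])/2;print(np.linalg.norm(d),np.arctan2(d[1],d[0]))
e=(P[0]-P[1]+P[3]-P[2])/2;print(np.linalg.norm(e),np.arctan2(-e[0],e[1]))
S=np.array([world(f,x,y,z=.010) for x,y in [(298,119),(357,121),(352,201),(296,199)]]);print(S.mean(0).round(4))
d=(S[0]-S[3]+S[1]-S[2])/2;print(np.linalg.norm(d),np.arctan2(d[1],d[0]))
R=np.array([world(f,x,y,z=.04) for x,y in [(318,136),(336,136),(334,192),(317,192)]]);print(R.round(4),R.mean(0).round(4))
p=f["p"][:,:,::-1]
cv2.imwrite("pics/w1c.png",cv2.resize(p[60:260,240:400],None,fx=3,fy=3,interpolation=cv2.INTER_CUBIC))
```

```text
[[ 0.4852 -0.2642  0.006 ]
 [ 0.5195 -0.3342  0.006 ]
 [ 0.4002 -0.3961  0.006 ]
 [ 0.3644 -0.3237  0.006 ]] [ 0.4423 -0.3296  0.006 ]
0.13451630811634724 0.4676736182563338
0.0793324674817018 0.45738845169710646
[ 0.4426 -0.3296  0.01  ]
0.06559277991783574 0.4548118697771277
[[ 0.4578 -0.3142  0.04  ]
 [ 0.4641 -0.3259  0.04  ]
 [ 0.4269 -0.3448  0.04  ]
 [ 0.4207 -0.3332  0.04  ]] [ 0.4424 -0.3295  0.04  ]
```

View pics/w1c.png

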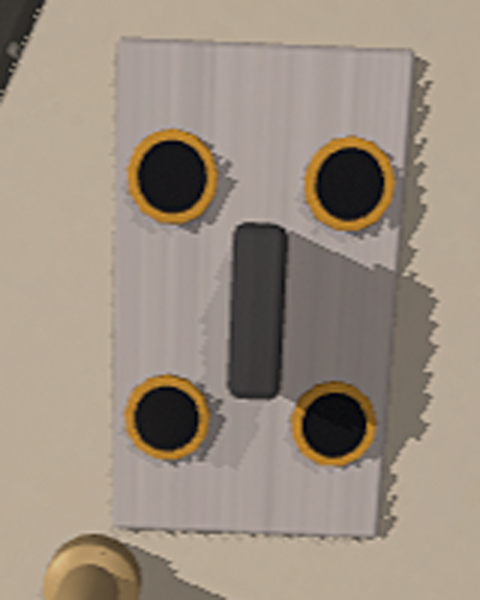

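Run:
```python
from h import *
togo([.4424,-.3296,.2085],[np.pi,0,.46])
```

```text
inc [0.595  0.0478 1.3268] [-0.0004  0.0009  0.0191] maxdist rows 3.4890973942904573 0.24093299671389642
```

>>> {"op": "move_arm", "data": {
  "increments": [
    [[0.5,0.35,0.02,0.2,0,0,0.019],[0.5,0.595,0.048,0.5,0,0,0.019],[0.5,0.595,0.048,0.8,0,0,0.019],[0.5,0.595,0.048,0.8,0,0,0.019],[0.5,0.595,0.048,0.8,0,0,0.019]]
  ]
}}

```text
time: 1.45
tool_pos: [0.441, -0.3309, 0.2604]
ee_rot: [-3.138, 0.003, 0.457]
wrist_force: [-0.0, -0.3, 0.2]
width: 0.0466
```

```bash
python3 - <<'E'
from h import *
togo([.4424,-.3296,.2085],[np.pi,0,.46])
E
python3 snap.py wrist w2
```

```text
inc [ 0.0195 -0.0037  0.5191] [-0.0022  0.0016 -0.0022] maxdist rows 1.2458080858289504 0.0442990169802014
```

View pics/w2.png

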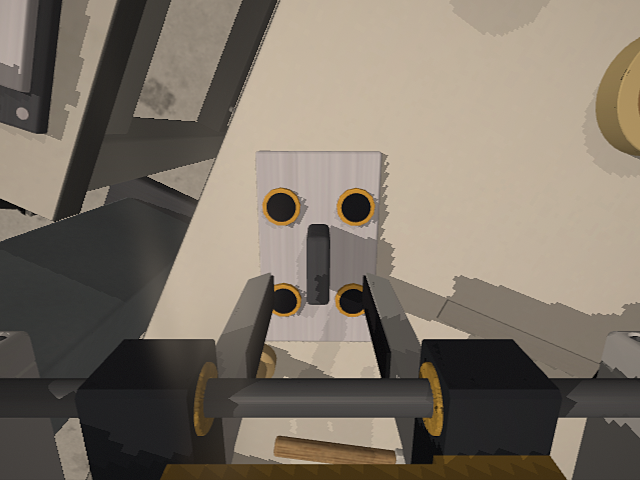

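The open fingers straddle the rib, which runs from (318,225) to (318,304) with the fingertips at x=272 and x=365. Descending.

>>> {"op": "move_arm", "data": {
  "increments": [
    [[0.5,0.02,-0.004,0.25,-0.002,0.002,-0.002],[0.5,0.02,-0.004,0.4,-0.002,0.002,-0.002],[0.5,0.02,-0.004,0.51,-0.002,0.002,-0.002],[0.5,0.02,-0.004,0.51,-0.002,0.002,-0.002],[0.5,0.02,-0.004,0.51,-0.002,0.002,-0.002]]
  ]
}}

```text
time: 1.92
tool_pos: [0.4438, -0.3296, 0.2121]
ee_rot: [3.137, -0.004, 0.46]
wrist_force: [-0.4, -0.0, 0.2]
width: 0.0468
```

>>> {"op": "move_arm", "data": {
  "increments": [
    [[0,0,0,0,0,0,0],[0,0,0,0,0,0,0],[0,0,0,0,0,0,0],[0,0,0,0,0,0,0],[0,0,0,0,0,0,0],[0,0,0,0,0,0,0]]
  ]
}}

```text
time: 2.42
tool_pos: [0.4441, -0.3286, 0.2111]
ee_rot: [3.139, -0.003, 0.461]
wrist_force: [-0.3, 0.6, 1.4]
width: 0.014
```

>>> {"op": "move_arm", "data": {
  "increments": [
    [[0,0,0,-0.1,0,0,0],[0,0,0,-0.4,0,0,0],[0,0,0,-0.8,0,0,0],[0,0,0,-0.99,0,0,0],[0,0,0,-0.99,0,0,0]]
  ]
}}

```text
time: 2.83
tool_pos: [0.4446, -0.3294, 0.3161]
ee_rot: [3.127, -0.007, 0.462]
wrist_force: [1.0, -0.8, -1.3]
width: 0.0133
```

Run:
```python
from h import *
togo([.52,-.19,.40],[np.pi,0,1.67])
```

```text
inc [ 1.3023 -0.9005 -0.842 ] [ 0.0107  0.0014 -0.7693] maxdist rows 4.30037764316717 9.670331146721187
```

>>> {"op": "move_arm", "data": {
  "increments": [
    [[0,0.1,-0.09,-0.2,0,0,-0.07],[0,0.2,-0.2,-0.4,0,0,-0.15],[0,0.33,-0.3,-0.6,0,0,-0.23],[0,0.46,-0.4,-0.84,0,0,-0.31],[0,0.6,-0.52,-0.84,0,0,-0.39],[0,0.73,-0.64,-0.84,0,0,-0.47],[0,0.86,-0.76,-0.84,0,0,-0.55],[0,0.99,-0.88,-0.84,0,0,-0.63]]
  ]
}}

```text
time: 3.5
tool_pos: [0.4927, -0.2047, 0.3912]
ee_rot: [3.141, -0.0, 1.453]
wrist_force: [0.9, 0.0, -3.3]
width: 0.0139
```

Run:
```python
from h import *
togo([.52,-.19,.40],[np.pi,0,1.67])
```

```text
inc [ 0.1778  0.2541 -0.0876] [ 0.0004 -0.0002 -0.1384] maxdist rows 0.7726648417353346 1.7399015143654433
```

>>> {"op": "move_arm", "data": {
  "increments": [
    [[0,0.1,0.13,-0.08,0,0,-0.07],[0,0.17,0.25,-0.08,0,0,-0.14],[0,0.17,0.25,-0.08,0,0,-0.14],[0,0.17,0.25,-0.08,0,0,-0.14]]
  ]
}}

```text
time: 3.83
tool_pos: [0.5197, -0.1915, 0.3994]
ee_rot: [3.142, 0.0, 1.665]
wrist_force: [-0.5, -0.4, -2.3]
width: 0.0136
```

```bash
python3 snap.py wrist w3; python3 snap.py side s3
```

```text
(no output)
```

View pics/w3.png

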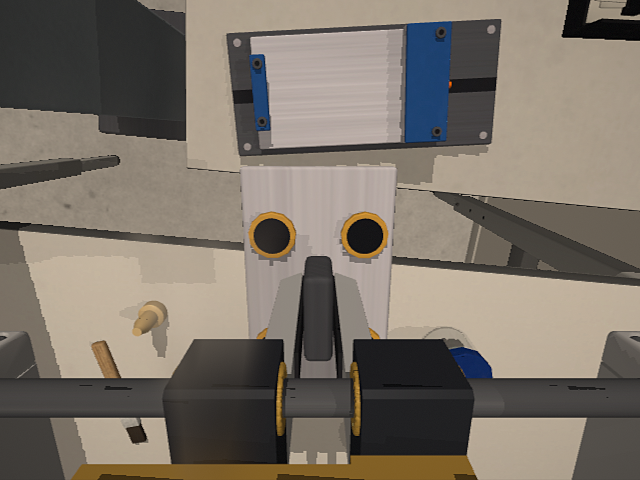

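View pics/s3.png

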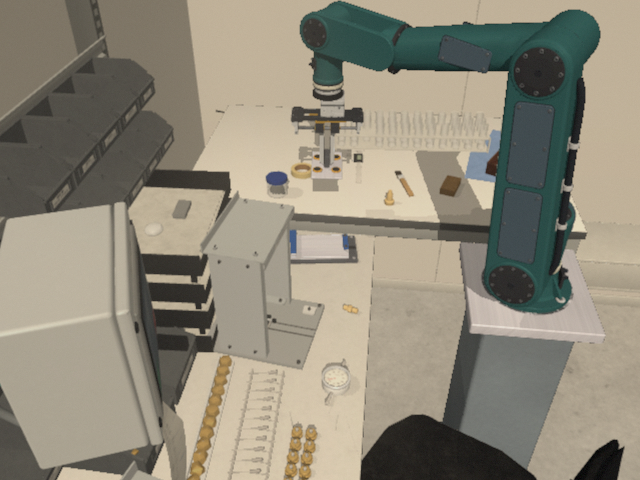

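Excellent. The wrist view shows the whole holder, with bed corners near (228,34), (500,19), (491,143) and (240,156). I'll enlarge it.

Run:
```python
from h import *
f=np.load("pics/w3.npz");p=f["p"][:,:,::-1]
cv2.imwrite("pics/w3a.png",cv2.resize(p[20:165,220:320],None,fx=4,fy=4,interpolation=cv2.INTER_CUBIC))
cv2.imwrite("pics/w3b.png",cv2.resize(p[10:155,390:510],None,fx=4,fy=4,interpolation=cv2.INTER_CUBIC))
```

```text
(no output)
```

View pics/w3a.png

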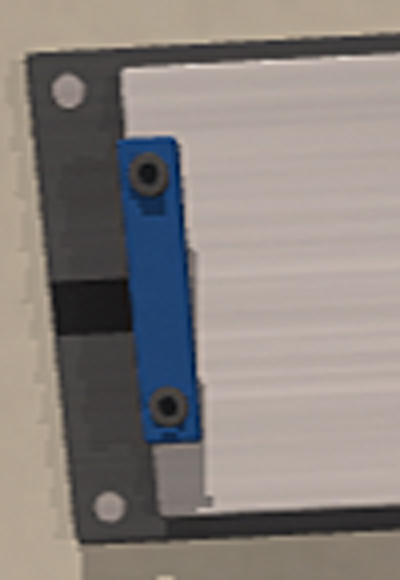

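View pics/w3b.png

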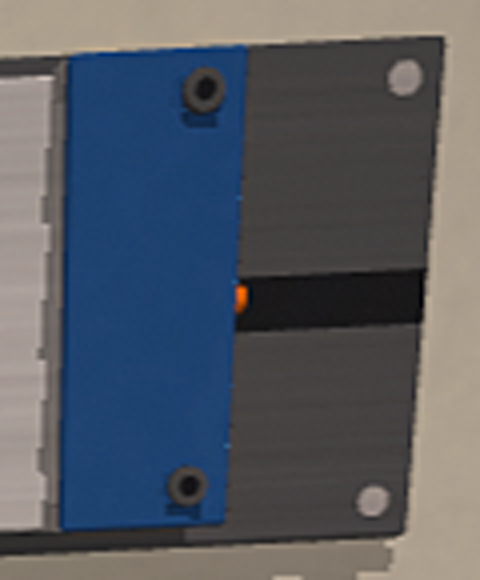

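Run:
```python
from h import *
f=np.load("pics/w3.npz")
A=lambda x,y,z:world(f,220+x/4,20+y/4,z=z)
B=lambda x,y,z:world(f,390+x/4,10+y/4,z=z)
bc=np.array([A(27,55,.01),A(78,543,.01),B(404,534,.01),B(443,38,.01)])
print(bc.round(4)); c=bc.mean(0)
dx=(bc[3]-bc[0]+bc[2]-bc[1])/2; dy=(bc[0]-bc[1]+bc[3]-bc[2])/2
print("bed c",c.round(4),np.linalg.norm(dx),np.linalg.norm(dy),np.arctan2(dx[1],dx[0]),np.arctan2(-dy[0],dy[1]))
yaw=np.arctan2(dx[1],dx[0])
ex=np.array([np.cos(yaw),np.sin(yaw),0]);ey=np.array([-ex[1],ex[0],0])
for n,q in dict(fl1=A(178,138,.0315),fl2=A(201,440,.0315),flo1=A(118,140,.0315),flo2=A(145,440,.0315),rl1=B(67,55,.035),rl2=B(62,530,.035),rr1=B(246,45,.035),rr2=B(224,523,.035)).items():
  print(n,q.round(4),"bed",((q-c)@ex*1000).round(1),((q-c)@ey*1000).round(1))
# depth heights
for u,v in [(330,90),(430,80),(260,90),(480,60),(330,190),(318,262)]:
  print(u,v,world(f,u,v,d=f["d"][v,u]).round(4))
```

```text
[[ 0.4229 -0.0334  0.01  ]
 [ 0.4384 -0.1407  0.01  ]
 [ 0.6834 -0.1053  0.01  ]
 [ 0.6676  0.0018  0.01  ]]
bed c [ 0.5531 -0.0694  0.01  ] 0.24740228420053814 0.10826855257601858 0.14314115871278976 0.1448343822004627
fl1 [ 0.4611 -0.0509  0.0315] bed -88.4 31.4
fl2 [ 0.4699 -0.1131  0.0315] bed -88.6 -31.4
flo1 [ 0.4482 -0.0525  0.0315] bed -101.4 31.7
flo2 [ 0.4571 -0.1143  0.0315] bed -101.4 -30.8
rl1 [ 0.5793 -0.0165  0.035 ] bed 33.5 48.6
rl2 [ 0.5939 -0.1122  0.035 ] bed 34.3 -48.2
rr1 [ 0.6163 -0.011   0.035 ] bed 70.9 48.7
rr2 [ 0.6304 -0.1071  0.035 ] bed 71.2 -48.4
330 90 [ 0.521  -0.0725  0.0169]
430 80 [ 0.6065 -0.0579  0.0355]
260 90 [ 0.4587 -0.0799  0.0313]
480 60 [ 0.6569 -0.0324  0.0087]
330 190 [ 0.522  -0.1381  0.1931]
318 262 [ 0.5192 -0.1726  0.2068]
```

Run:
```python
from h import *
from bench import robot
f=np.load("pics/w3.npz");p=f["p"][:,:,::-1]
cv2.imwrite("pics/w3p.png",cv2.resize(p[155:355,220:420],None,fx=3,fy=3,interpolation=cv2.INTER_CUBIC))
o,p0,R0=cur();print(p0.round(4),np.round(o["ee_rot"],4),np.round(o["joint_positions"],3))
# depth of plate -> tool frame plane fit
ys,xs=np.mgrid[172:215:3,250:390:5];P=np.array([world(f,u,v,d=f["d"][v,u]) for u,v in zip(xs.ravel(),ys.ravel())])
T=R0.inv().apply(P-p0);T=T[abs(T[:,2]-.205)<.012]
A=np.c_[T[:,:2],np.ones(len(T))];k=np.linalg.lstsq(A,T[:,2],rcond=None)[0];print("plane z=",k, (T[:,2]-A@k).std())
```

```text
[ 0.5191 -0.192   0.4001] [3.1407e+00 6.0000e-04 1.6644e+00] [-0.457  0.096  1.371 -0.     1.674 -0.55 ]
plane z= [ 0.02226286 -0.00082025  0.20471117] 0.0008321192190416729
```

View pics/w3p.png

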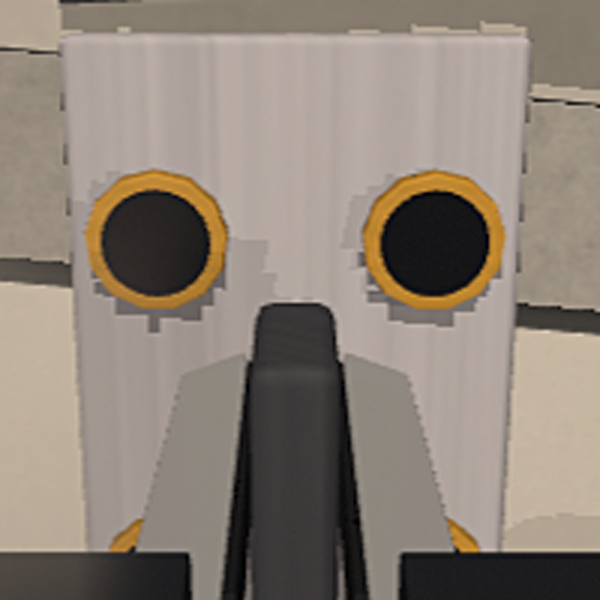

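Run:
```python
from h import *
f=np.load("pics/w3.npz");o,p0,R0=cur()
def tp(u,v,zt):
    C=R0.inv().apply(-f["R"].T@f["t"]-p0); r=R0.inv().apply(f["R"].T@np.linalg.inv(f["mtx"])@[u,v,1]); return C+(zt-C[2])/r[2]*r
a,b=tp(241,167.3,.2057),tp(396,167.7,.2057);print(a,b,np.linalg.norm(a-b),"cx",(a+b)[0]/2-.068,"cy",(a+b)[1]/2,"yaw",np.arctan2(a[0]-b[0],abs(a[1]-b[1])))
a,b=tp(272,234.7,.2013),tp(364.7,235,.2013);print(a,b,"cx",(a+b)[0]/2-.033,np.linalg.norm(a-b))
```

```text
[ 0.06504335 -0.03687154  0.2057    ] [0.06503523 0.04059736 0.2057    ] 0.07746889655546367 cx -0.0029607087239251484 cy 0.0018629119817094898 yaw 0.0001048821524260052
[ 0.03132184 -0.02194393  0.2013    ] [0.03127484 0.02568641 0.2013    ] cx -0.0017016596704176323 0.04763036677312746
```

```bash
cat >> h.py <<'E'
H0=np.array([.526,-.0731,.018]); HY=.1435; PC=np.array([-.002,0,.2107])  # underside centre in tool
def tcp(xc,zr,th,yo=0):
    """rear-bottom-edge height zr (mm) above floor, xc = holder x of rear bottom edge minus 68 (mm)"""
    Rz=Ro.from_euler('z',HY); R=Ro.from_euler('xyz',[np.pi,th,HY])
    rear=H0+Rz.apply(np.array([xc+68,yo,zr])/1000)
    p=rear-R.apply(PC+[.068,0,0]); return p,[np.pi,th,HY]
def goplate(*a,**k):
    p,r=tcp(*a); print("target",p.round(4),r); togo(p,r,**k)
def where():
    _,p,R=cur(); r=R.apply(PC+[.068,0,0])+p-H0; r=Ro.from_euler('z',-HY).apply(r)*1000
    e=R.as_euler('xyz');print("xc %.1f y %.1f zr %.1f th %.3f yaw %.3f"%(r[0]-68,r[1],r[2],e[1],e[2]))
E
python3 - <<'E'
from h import *
goplate(-28,40,.17)
E
```

```text
target [ 0.5365 -0.0716  0.2768] [3.141592653589793, 0.17, 0.1435]
inc [1.1836 0.2844 1.2319] [ 0.083  -0.0866  0.9656] maxdist rows 4.153133755825967 12.231107145846787
```

>>> {"op": "move_arm", "data": {
  "increments": [
    [[0,0.1,0.03,0,0,0,0.077],[0,0.25,0.06,0,0,0,0.154],[0,0.4,0.1,0,0,0,0.231],[0,0.55,0.14,0,0,0,0.308],[0,0.7,0.18,0,0,0,0.385],[0,0.82,0.22,0,0,0,0.462],[0,0.92,0.26,0,0,0,0.539],[0,0.99,0.28,0,0,0,0.616]]
  ]
}}

```text
time: 4.6
tool_pos: [0.5376, -0.0903, 0.4011]
ee_rot: [3.139, -0.002, 0.691]
wrist_force: [0.1, 0.6, -2.4]
width: 0.0138
```

Run:
```python
from h import *
goplate(-28,45,.17)
```

```text
target [ 0.5365 -0.0716  0.2818] [3.141592653589793, 0.17, 0.1435]
inc [ 0.1088 -0.1542  1.192 ] [ 0.031  -0.107   0.3476] maxdist rows 2.8941919521585002 4.588587817670074
```

>>> {"op": "move_arm", "data": {
  "increments": [
    [[0,0.02,-0.03,0.15,0.006,-0.02,0.07],[0,0.04,-0.06,0.4,0.012,-0.043,0.14],[0,0.07,-0.1,0.65,0.018,-0.064,0.21],[0,0.09,-0.13,0.85,0.025,-0.085,0.28],[0,0.109,-0.154,0.99,0.031,-0.107,0.348],[0,0.109,-0.154,0.99,0.031,-0.107,0.348],[0,0.109,-0.154,0.99,0.031,-0.107,0.348]]
  ]
}}

```text
time: 5.18
tool_pos: [0.5364, -0.0724, 0.3015]
ee_rot: [-3.141, 0.171, 0.152]
wrist_force: [0.6, 0.6, -2.5]
width: 0.0137
```

```bash
python3 snap.py wrist w4;python3 - <<'E'
from h import *
where()
goplate(-28,25,.17)
E
```

```text
xc -27.3 y -0.9 zr 66.3 th 0.168 yaw 0.152
target [ 0.5365 -0.0716  0.2618] [3.141592653589793, 0.17, 0.1435]
inc [ 0.067  -0.0099  0.407 ] [ 0.0015 -0.0015  0.0051] maxdist rows 0.9894590708362253 0.06986595247404125
```

View pics/w4.png

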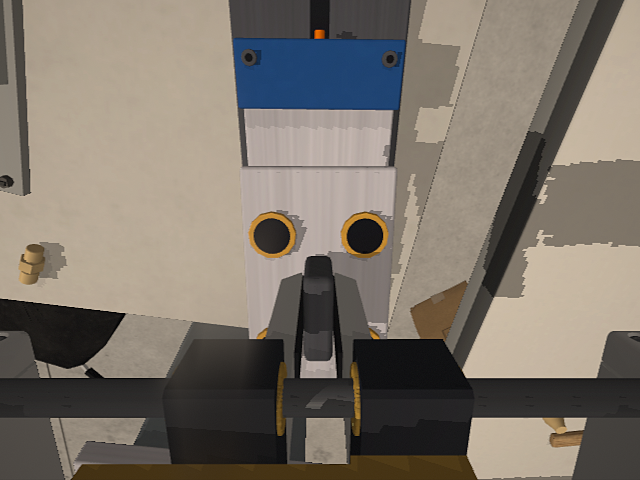

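Run:
```python
from h import *
f=np.load("pics/w4.npz");p=f["p"][:,:,::-1]
cv2.imwrite("pics/w4c.png",cv2.resize(p[30:180,225:415],None,fx=4,fy=4,interpolation=cv2.INTER_CUBIC))
```

```text
(no output)
```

View pics/w4c.png

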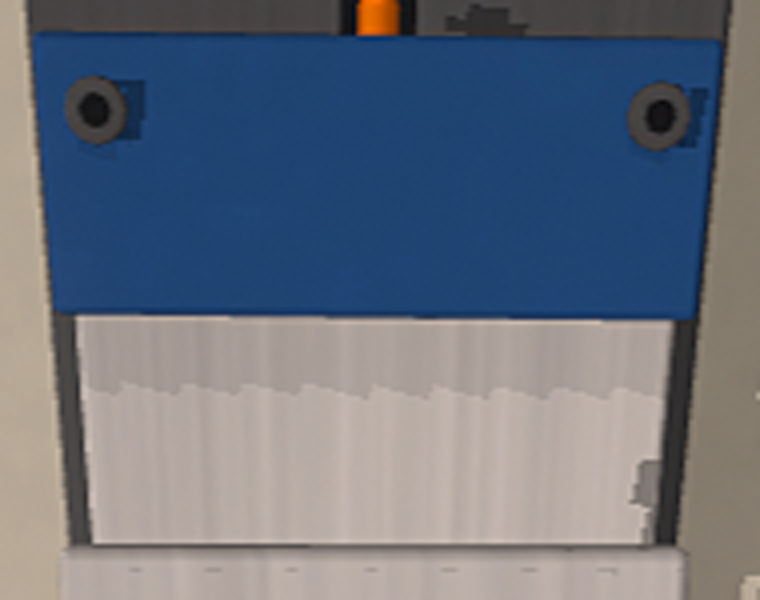

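```bash
cat >> h.py <<'E'
def hold(X): return Ro.from_euler('z',-HY).apply(np.atleast_2d(X)-H0)*1000
E
python3 - <<'E'
from h import *
f=np.load("pics/w4.npz")
g=lambda u,v,z:hold(world(f,u,v,z=z))[0].round(1)
print("lip front",g(238.25,108,.035),g(398.5,109.5,.035))
print("lip rear",g(233.75,38,.035),g(405.25,40,.035))
zt=.018+.0663+.006
print("plate rear top",g(240.5,167,zt),g(396.25,167.5,zt))
for u,v in [(270,175),(370,175),(300,80),(320,130)]: print(hold(world(f,u,v,d=f["d"][v,u])).round(1))
where()
E
```

```text
lip front [61.1 48.8 17. ] [ 61.2 -48.3  17. ]
lip rear [98.3 48.2 17. ] [ 98.3 -48.2  17. ]
plate rear top [39.7 38.7 72.3] [ 40.2 -38.4  72.3]
[[35.4 24.4 71. ]]
[[ 36.  -25.8  71.4]]
[[77.1 11.2 18.1]]
[[45.8 -1.   0.4]]
xc -27.3 y -0.9 zr 66.3 th 0.168 yaw 0.152
```

Run:
```python
from h import *
p,r=tcp(-17,8,.172,-.9); r[2]=.15; togo(p,r)
```

```text
inc [ 2.08e-01 -1.00e-04  5.55e-01] [ 0.0008 -0.0027  0.0011] maxdist rows 1.4212841546067123 0.03844923294819063
```

>>> {"op": "move_arm", "data": {
  "increments": [
    [[0,0.05,0,0.15,0,-0.002,0],[0,0.1,0,0.3,0,-0.002,0],[0,0.16,0,0.45,0,-0.002,0],[0,0.208,0,0.555,0,-0.002,0],[0,0.208,0,0.555,0,-0.002,0],[0,0.208,0,0.555,0,-0.002,0]]
  ]
}}

```text
time: 5.73
tool_pos: [0.548, -0.0706, 0.2451]
ee_rot: [3.141, 0.171, 0.151]
wrist_force: [0.5, 0.5, -2.4]
width: 0.0138
```

```bash
python3 snap.py wrist w5; python3 snap.py side s5;python3 - <<'E'
from h import *
where()
f=np.load("pics/w5.npz");p=f["p"][:,:,::-1]
cv2.imwrite("pics/w5c.png",cv2.resize(p[60:210,225:415],None,fx=4,fy=4,interpolation=cv2.INTER_CUBIC))
f=np.load("pics/s5.npz");p=f["p"][:,:,::-1]
cv2.imwrite("pics/s5c.png",cv2.resize(p[170:290,260:420],None,fx=5,fy=5,interpolation=cv2.INTER_CUBIC))
E
```

```text
xc -16.0 y -0.9 zr 9.3 th 0.169 yaw 0.150
```

View pics/w5c.png

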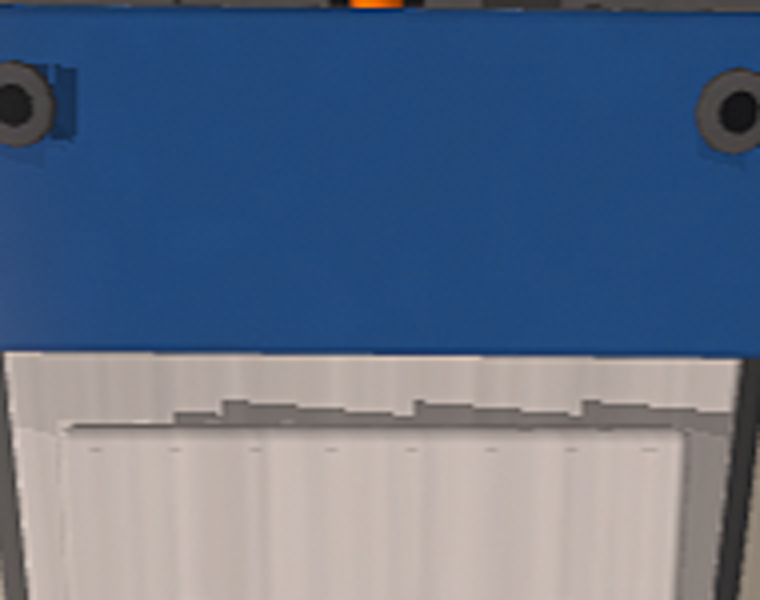

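View pics/s5c.png

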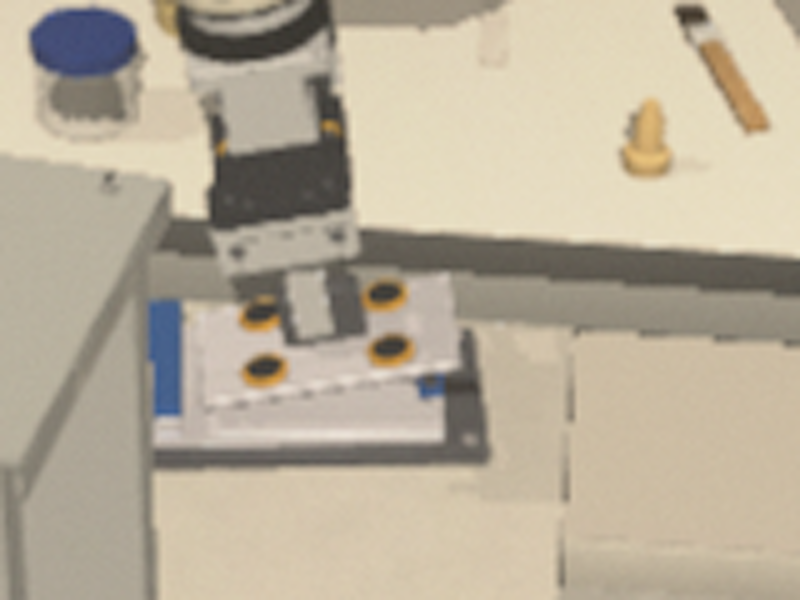

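>>> {"op": "move_arm", "data": {
  "increments": [
    [[0,0.004,0,0.02,0,0,0],[0,0.007,0,0.04,0,0,0],[0,0.01,0,0.06,0,0,0],[0,0.01,0,0.06,0,0,0],[0,0.01,0,0.06,0,0,0]]
  ]
}}

```text
time: 6.25
tool_pos: [0.5478, -0.0703, 0.2383]
ee_rot: [3.141, 0.172, 0.151]
wrist_force: [-0.2, -0.4, -3.2]
width: 0.0138
```

>>> {"op": "move_arm", "data": {
  "increments": [
    [[0,0.002,0,0.01,0,0,0],[0,0.002,0,0.01,0,0,0],[0,0.002,0,0.01,0,0,0]]
  ]
}}

```text
time: 6.5
tool_pos: [0.5479, -0.0703, 0.2373]
ee_rot: [3.141, 0.172, 0.151]
wrist_force: [-0.0, 0.9, -3.3]
width: 0.0136
```

>>> {"op": "move_arm", "data": {
  "increments": [
    [[0,0.002,0,0.01,0,0,0],[0,0.002,0,0.01,0,0,0],[0,0.002,0,0.01,0,0,0]]
  ]
}}

```text
time: 6.75
tool_pos: [0.548, -0.0703, 0.2369]
ee_rot: [3.141, 0.172, 0.15]
wrist_force: [-0.8, 0.7, -0.1]
width: 0.0139
```

>>> {"op": "move_arm", "data": {
  "increments": [
    [[0,0.001,0,0.005,0,0,0],[0,0.001,0,0.005,0,0,0],[0,0.001,0,0.005,0,0,0]]
  ]
}}

```text
time: 7.0
tool_pos: [0.5479, -0.0703, 0.2367]
ee_rot: [3.14, 0.172, 0.15]
wrist_force: [-2.7, 0.8, 4.5]
width: 0.0135
```

Run:
```python
from h import *
where()
```

```text
xc -16.9 y -0.4 zr -0.2 th 0.172 yaw 0.150
```

>>> {"op": "move_arm", "data": {
  "increments": [
    [[0,-0.002,0,-0.01,0,0,0],[0,0.02,0,-0.0138,0,0,0],[0,0.045,0,-0.018,0,0,0],[0,0.07,0,-0.0222,0,0,0],[0,0.0968,0,-0.0268,0,0,0],[0,0.0968,0,-0.0268,0,0,0],[0,0.0968,0,-0.0268,0,0,0]]
  ]
}}

```text
time: 7.58
tool_pos: [0.5583, -0.0688, 0.2368]
ee_rot: [3.141, 0.171, 0.151]
wrist_force: [-0.9, -1.3, 1.7]
width: 0.0142
```

```bash
python3 - <<'E'
from h import *
where()
E
python3 snap.py wrist w6
```

```text
xc -6.2 y -0.3 zr -0.0 th 0.171 yaw 0.151
```

View pics/w6.png

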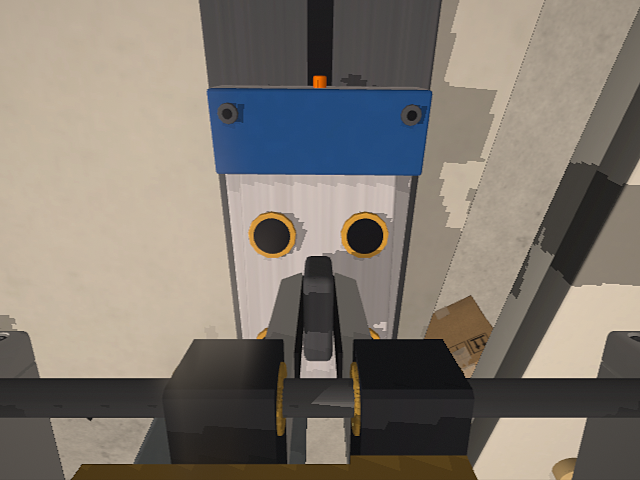

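>>> {"op": "move_arm", "data": {
  "increments": [
    [[0,0.015,0,-0.008,0,0,0],[0,0.0285,0,-0.01,0,0,0],[0,0.0285,0,-0.01,0,0,0],[0,0.0285,0,-0.01,0,0,0]]
  ]
}}

```text
time: 7.97
tool_pos: [0.5608, -0.0682, 0.237]
ee_rot: [3.141, 0.172, 0.151]
wrist_force: [-1.2, -0.7, -0.6]
width: 0.0135
```

>>> {"op": "move_arm", "data": {
  "increments": [
    [[0,0.01,0,-0.0017,0,0,0],[0,0.0197,0,-0.0034,0,0,0],[0,0.0197,0,-0.0034,0,0,0],[0,0.0197,0,-0.0034,0,0,0]]
  ]
}}

```text
time: 8.3
tool_pos: [0.5625, -0.068, 0.237]
ee_rot: [3.141, 0.173, 0.15]
wrist_force: [-2.7, -0.6, 0.1]
width: 0.0137
```

>>> {"op": "move_arm", "data": {
  "increments": [
    [[0,0.01,0,-0.0017,0,0,0],[0,0.0197,0,-0.0034,0,0,0],[0,0.0197,0,-0.0034,0,0,0],[0,0.0197,0,-0.0034,0,0,0]]
  ]
}}

```text
time: 8.63
tool_pos: [0.5641, -0.0677, 0.2371]
ee_rot: [3.141, 0.175, 0.15]
wrist_force: [-5.4, -0.1, 0.8]
width: 0.0136
```

Run:
```python
from h import *
where()
```

```text
xc -1.1 y -0.0 zr 0.1 th 0.175 yaw 0.150
```

>>> {"op": "move_arm", "data": {
  "increments": [
    [[0,0.01,0,-0.002,0,0,0],[0,0.0197,0,-0.004,0,0,0],[0,0.03,0,-0.006,0,0,0],[0,0.0395,0,-0.008,0,0,0],[0,0.0395,0,-0.008,0,0,0],[0,0.0395,0,-0.008,0,0,0]]
  ]
}}

```text
time: 9.13
tool_pos: [0.5678, -0.0672, 0.2371]
ee_rot: [3.141, 0.176, 0.15]
wrist_force: [-6.2, -0.0, 1.4]
width: 0.0135
```

```bash
python3 - <<'E'
from h import *
where()
E
python3 snap.py wrist w7
```

```text
xc 2.2 y -0.0 zr 0.1 th 0.176 yaw 0.150
```

View pics/w7.png

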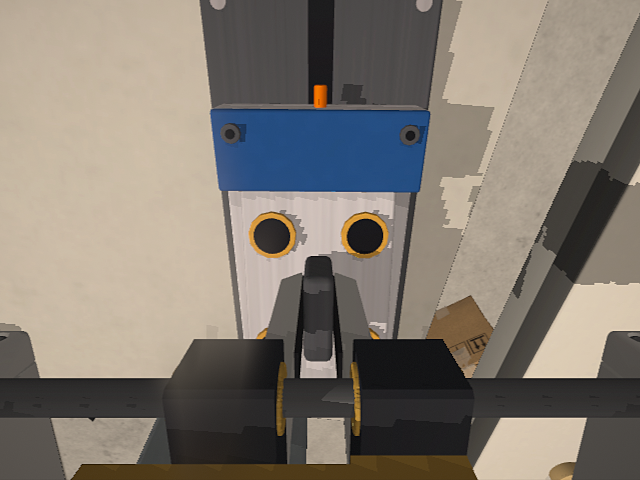

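>>> {"op": "move_arm", "data": {
  "increments": [
    [[0,0.01,0,-0.002,0,0,0],[0,0.0197,0,-0.004,0,0,0],[0,0.03,0,-0.006,0,0,0],[0,0.0395,0,-0.008,0,0,0],[0,0.0395,0,-0.008,0,0,0],[0,0.0395,0,-0.008,0,0,0]]
  ]
}}

```text
time: 9.68
tool_pos: [0.5714, -0.0667, 0.2372]
ee_rot: [3.141, 0.178, 0.15]
wrist_force: [-7.1, -0.7, 2.6]
width: 0.0142
```

>>> {"op": "move_arm", "data": {
  "increments": [
    [[0,0.01,0,-0.0017,0,0,0],[0,0.0197,0,-0.0034,0,0,0],[0,0.0197,0,-0.0034,0,0,0],[0,0.0197,0,-0.0034,0,0,0]]
  ]
}}

```text
time: 10.02
tool_pos: [0.5732, -0.0664, 0.2372]
ee_rot: [3.142, 0.179, 0.15]
wrist_force: [-8.1, -0.6, 2.3]
width: 0.0138
```

```bash
python3 - <<'E'
from h import *
where()
E
python3 snap.py wrist w8; python3 snap.py side s8
python3 - <<'E'
from h import *
f=np.load("pics/w8.npz");p=f["p"][:,:,::-1];f=np.load("pics/s8.npz");q=f["p"][:,:,::-1]
a=cv2.resize(p[80:250,220:420],(400,340));b=cv2.resize(q[190:290,280:380],(340,340),interpolation=cv2.INTER_CUBIC)
cv2.imwrite("pics/m8.png",np.hstack([a,b]))
E
```

```text
xc 7.1 y 0.1 zr 0.1 th 0.179 yaw 0.150
```

View pics/m8.png

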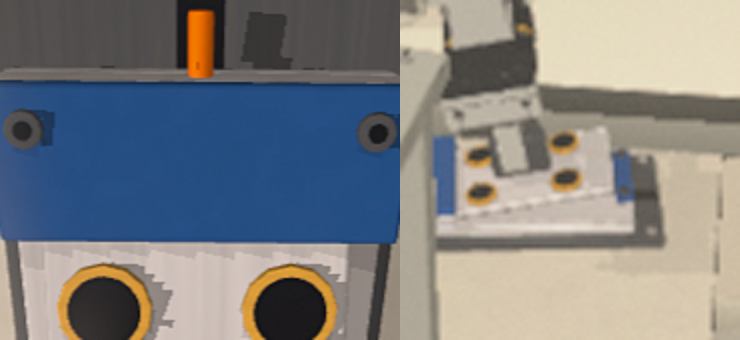

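```bash
cat > sw.py <<'E'
from h import *
import sys
a=eval(sys.argv[1]); 
for t in eval(sys.argv[2]):
    p0,r0=tcp(*a); p,r=tcp(*t); print(t);togo(p,r,frm=(p0,r0))
E
python3 sw.py "(7.1,.1,.172)" "[(8.4,.3,.172),(8.4,.3,.14),(8.4,.3,.11),(8.4,.3,.08),(8.4,.3,.05),(8.4,.3,.02),(8.4,.3,0)]"
```

```text
(8.4, 0.3, 0.172)
inc [ 0.0125  0.     -0.0042] [0. 0. 0.] maxdist rows 0.03154183798073526 0.0
(8.4, 0.3, 0.14)
inc [-0.0546  0.      0.018 ] [-0.      0.0204  0.    ] maxdist rows 0.13788654748166237 0.2560705229634963
(8.4, 0.3, 0.11)
inc [-0.1168  0.      0.0407] [0.     0.0395 0.    ] maxdist rows 0.2966878296973401 0.49613663824177456
(8.4, 0.3, 0.08)
inc [-0.1783  0.      0.0653] [-0.      0.0586  0.    ] maxdist rows 0.455422800167063 0.7362027535200522
(8.4, 0.3, 0.05)
inc [-0.239   0.      0.0918] [-0.      0.0777  0.    ] maxdist rows 0.6140554016263198 0.9762688687983303
(8.4, 0.3, 0.02)
inc [-0.299  0.     0.12 ] [0.     0.0968 0.    ] maxdist rows 0.772549881306547 1.2163349840766082
(8.4, 0.3, 0)
inc [-0.3384  0.      0.1399] [0.     0.1095 0.    ] maxdist rows 0.8781185115623311 1.376379060928793
```

>>> {"op": "move_arm", "data": {
  "increments": [
    [[0,0.0125,0,-0.0042,0,0,0],[0,0.0125,0,-0.0042,0,0,0],[0,-0.0546,0,0.018,0,0.0204,0],[0,-0.085,0,0.029,0,0.03,0],[0,-0.1168,0,0.0407,0,0.0395,0],[0,-0.1168,0,0.0407,0,0.0395,0],[0,-0.1168,0,0.0407,0,0.0395,0]]
  ]
}}

```text
time: 10.7
tool_pos: [0.5612, -0.0682, 0.2351]
ee_rot: [3.142, 0.115, 0.15]
wrist_force: [-7.1, -0.5, 2.6]
width: 0.0134
```

```bash
python3 - <<'E'
from h import *
where()
E
python3 snap.py wrist w9; python3 snap.py side s9
python3 - <<'E'
from h import *
f=np.load("pics/w9.npz");p=f["p"][:,:,::-1];f=np.load("pics/s9.npz");q=f["p"][:,:,::-1]
a=cv2.resize(p[80:250,220:420],(400,340));b=cv2.resize(q[190:290,280:380],(340,340),interpolation=cv2.INTER_CUBIC)
cv2.imwrite("pics/m9.png",np.hstack([a,b]))
E
```

```text
xc 8.8 y 0.1 zr 0.2 th 0.115 yaw 0.150
```

View pics/m9.png

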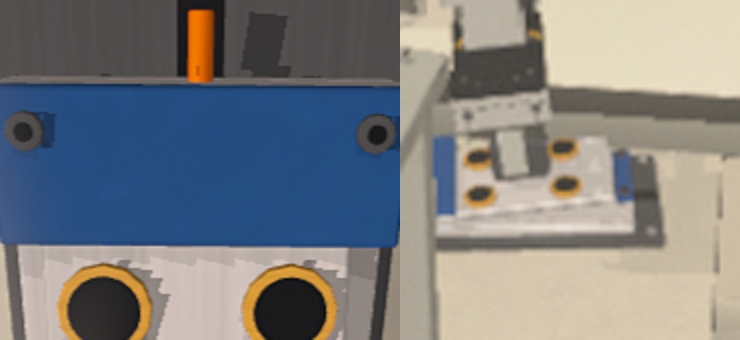

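```bash
python3 sw.py "(8.4,.3,.11)" "[(8.4,.3,.08),(8.4,.3,.06),(8.4,.3,.04)]"
```

```text
(8.4, 0.3, 0.08)
inc [-0.0629  0.      0.0207] [-0.      0.0191  0.    ] maxdist rows 0.15883946155584427 0.2400661152782778
(8.4, 0.3, 0.06)
inc [-0.1045  0.      0.0356] [-0.      0.0318  0.    ] maxdist rows 0.2647147871855899 0.40011019213046295
(8.4, 0.3, 0.04)
inc [-0.1458 -0.      0.0513] [0.     0.0446 0.    ] maxdist rows 0.37056364155721183 0.5601542689826484
```

>>> {"op": "move_arm", "data": {
  "increments": [
    [[0,-0.03,0,0.0095,0,0.0095,0],[0,-0.0629,0,0.0207,0,0.0191,0],[0,-0.084,0,0.028,0,0.0255,0],[0,-0.1045,0,0.0356,0,0.0318,0],[0,-0.1045,0,0.0356,0,0.0318,0],[0,-0.1045,0,0.0356,0,0.0318,0]]
  ]
}}

```text
time: 11.3
tool_pos: [0.5506, -0.0698, 0.2328]
ee_rot: [3.141, 0.065, 0.15]
wrist_force: [-7.4, 0.4, 3.2]
width: 0.0139
```

```bash
python3 - <<'E'
from h import *
where()
E
python3 snap.py wrist w10; python3 snap.py side s10
python3 - <<'E'
from h import *
f=np.load("pics/w10.npz");p=f["p"][:,:,::-1];f=np.load("pics/s10.npz");q=f["p"][:,:,::-1]
a=cv2.resize(p[80:250,220:420],(400,340));b=cv2.resize(q[190:290,280:380],(340,340),interpolation=cv2.INTER_CUBIC)
cv2.imwrite("pics/m10.png",np.hstack([a,b]))
E
```

```text
xc 8.9 y 0.1 zr 0.3 th 0.065 yaw 0.150
```

View pics/m10.png

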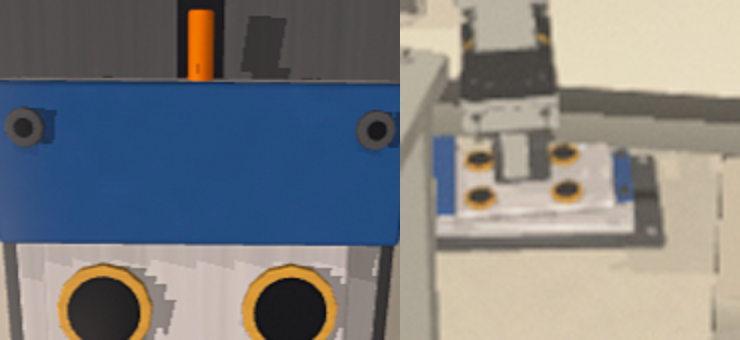

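```bash
python3 sw.py "(8.4,.3,.06)" "[(8.4,.3,.04),(8.4,.3,.02),(8.4,.3,0.0)]"
```

```text
(8.4, 0.3, 0.04)
inc [-0.042  -0.      0.0136] [0.     0.0127 0.    ] maxdist rows 0.10589518052107817 0.16004407685218525
(8.4, 0.3, 0.02)
inc [-0.0837 -0.      0.0281] [-0.      0.0255  0.    ] maxdist rows 0.21177977161234876 0.3200881537043705
(8.4, 0.3, 0.0)
inc [-0.1252  0.      0.0434] [0.     0.0382 0.    ] maxdist rows 0.31764318490294 0.48013223055655574
```

>>> {"op": "move_arm", "data": {
  "increments": [
    [[0,-0.021,0,0.0068,0,0.0064,0],[0,-0.042,0,0.0136,0,0.0127,0],[0,-0.063,0,0.021,0,0.019,0],[0,-0.0837,0,0.0281,0,0.0255,0],[0,-0.0837,0,0.0281,0,0.0255,0]]
  ]
}}

```text
time: 11.82
tool_pos: [0.542, -0.0711, 0.2307]
ee_rot: [3.141, 0.024, 0.15]
wrist_force: [-7.7, -0.4, 2.7]
width: 0.0139
```

```bash
python3 - <<'E'
from h import *
where()
E
python3 snap.py wrist w11; python3 snap.py side s11
python3 - <<'E'
from h import *
f=np.load("pics/w11.npz");p=f["p"][:,:,::-1];f=np.load("pics/s11.npz");q=f["p"][:,:,::-1]
a=cv2.resize(p[80:250,220:420],(400,340));b=cv2.resize(q[190:290,280:380],(340,340),interpolation=cv2.INTER_CUBIC)
cv2.imwrite("pics/m11.png",np.hstack([a,b]))
E
```

```text
xc 8.9 y 0.1 zr 0.4 th 0.024 yaw 0.150
```

View pics/m11.png

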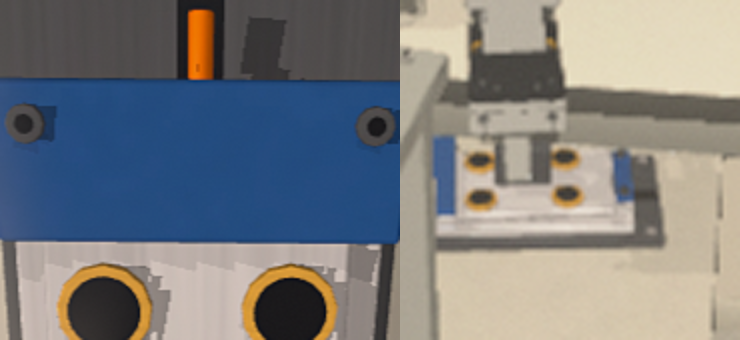

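>>> {"op": "move_arm", "data": {
  "increments": [
    [[0,-0.021,0,0.0075,0,0.0064,0],[0,-0.0415,0,0.0155,0,0.0127,0],[0,-0.0415,0,0.0155,0,0.0127,0],[0,-0.0415,0,0.0155,0,0.0127,0]]
  ]
}}

```text
time: 12.25
tool_pos: [0.538, -0.0717, 0.2294]
ee_rot: [3.141, 0.005, 0.15]
wrist_force: [-8.7, -0.4, 4.1]
width: 0.0138
```

```bash
cat > look.py <<'E'
from h import *
from snap import snap
import sys
k=sys.argv[1]; where(); snap("wrist","w"+k); snap("side","s"+k)
f=np.load(f"pics/w{k}.npz");p=f["p"][:,:,::-1];g=np.load(f"pics/s{k}.npz");q=g["p"][:,:,::-1]
a=cv2.resize(p[80:250,220:420],(400,340));b=cv2.resize(q[220:280,310:370],(340,340),interpolation=cv2.INTER_CUBIC)
cv2.imwrite(f"pics/m{k}.png",np.hstack([a,b]))
# plate top plane in holder frame from wrist depth
_,p0,R0=cur()
ys,xs=np.mgrid[150:335:2,238:398:3];u,v=xs.ravel(),ys.ravel()
K=f["mtx"];d=f["d"][v,u];Xc=np.c_[(u-K[0,2])/K[0,0]*d,(v-K[1,2])/K[1,1]*d,d]
X=hold((Xc-f["t"])@f["R"])
sel=(abs(X[:,1])<38)&(X[:,0]>-60)&(X[:,0]<57)&(X[:,2]<14)&(X[:,2]>2)
X=X[sel];A=np.c_[X[:,:2],np.ones(len(X))]
w=np.ones(len(X),bool)
for _ in range(8):
    c=np.linalg.lstsq(A[w],X[w,2],rcond=None)[0];w=abs(X[:,2]-A@c)<1.2
print("plane slope x %.4f y %.4f z0 %.2f n %d xrange"%(*c,w.sum()),X[w,0].min().round(),X[w,0].max().round())
E
python3 look.py 12
```

```text
xc 9.0 y 0.1 zr 0.4 th 0.005 yaw 0.150
plane slope x -0.0051 y 0.0005 z0 6.23 n 1406 xrange -18.0 57.0
```

View pics/m12.png

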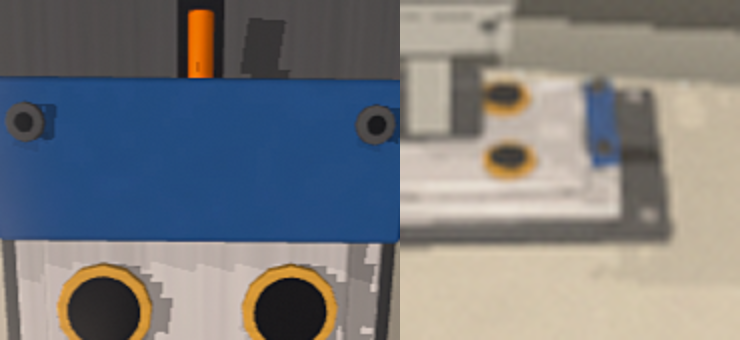

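>>> {"op": "move_arm", "data": {
  "increments": [
    [[0,-0.005,0,0,0,0.004,0],[0,-0.02,0,0,0,0.004,0],[0,-0.035,0,0,0,0.004,0],[0,-0.05,0,0,0,0.004,0],[0,-0.05,0,0,0,0.004,0],[0,-0.05,0,0,0,0.004,0]]
  ]
}}

```text
time: 12.85
tool_pos: [0.5339, -0.0723, 0.229]
ee_rot: [3.141, -0.004, 0.151]
wrist_force: [-5.3, 0.4, 0.0]
width: 0.0135
```

```bash
python3 look.py 13
```

```text
xc 6.8 y 0.1 zr 0.6 th -0.004 yaw 0.151
plane slope x 0.0011 y 0.0002 z0 5.75 n 1517 xrange -21.0 57.0
```

View pics/m13.png

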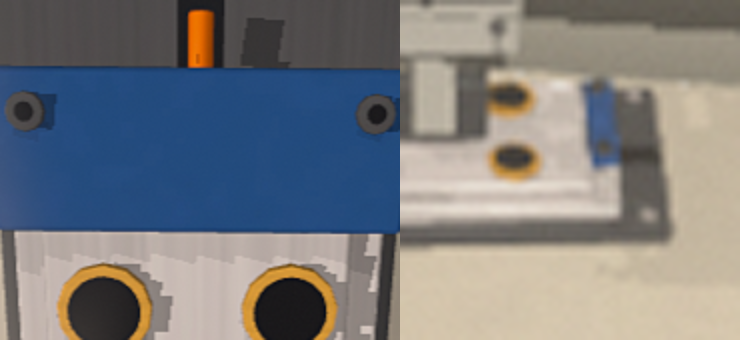

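>>> {"op": "move_arm", "data": {
  "increments": [
    [[0,-0.012,0,0,0,0,0],[0,-0.025,0,0,0,0,0],[0,-0.037,0,0,0,0,0],[0,-0.05,0,0,0,0,0],[0,-0.05,0,0,0,0,0],[0,-0.05,0,0,0,0,0]]
  ]
}}

```text
time: 13.45
tool_pos: [0.5292, -0.073, 0.2291]
ee_rot: [3.141, -0.005, 0.151]
wrist_force: [-3.2, 0.1, -1.4]
width: 0.0138
```

```bash
python3 look.py 14
```

```text
xc 2.3 y -0.0 zr 0.7 th -0.005 yaw 0.151
plane slope x 0.0022 y -0.0004 z0 5.73 n 1707 xrange -25.0 57.0
```

View pics/m14.png

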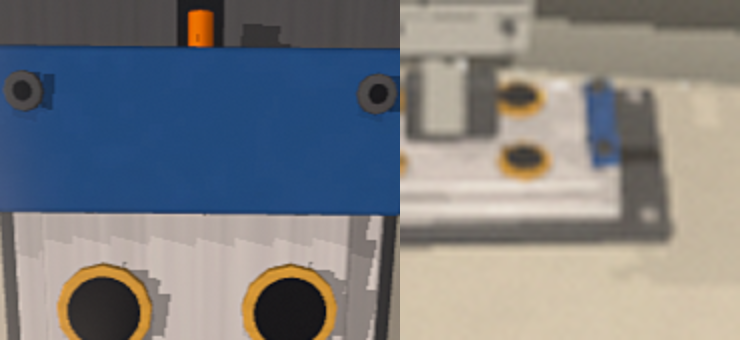

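>>> {"op": "move_arm", "data": {
  "increments": [
    [[0,-0.007,0,0,0,0,0],[0,-0.015,0,0,0,0,0],[0,-0.015,0,0,0,0,0],[0,-0.015,0,0,0,0,0]]
  ]
}}

```text
time: 13.88
tool_pos: [0.5282, -0.0733, 0.2292]
ee_rot: [3.141, -0.007, 0.15]
wrist_force: [-1.7, 1.1, -3.7]
width: 0.0136
```

>>> {"op": "move_arm", "data": {
  "increments": [
    [[0,-0.005,0,0,0,0,0],[0,-0.01,0,0,0,0,0],[0,-0.01,0,0,0,0,0],[0,-0.01,0,0,0,0,0]]
  ]
}}

```text
time: 14.22
tool_pos: [0.5277, -0.0734, 0.2296]
ee_rot: [3.141, -0.009, 0.15]
wrist_force: [2.9, 1.7, -7.0]
width: 0.0134
```

```bash
python3 look.py 15
```

```text
xc 1.5 y -0.3 zr 1.5 th -0.009 yaw 0.150
plane slope x 0.0091 y -0.0009 z0 6.24 n 1775 xrange -26.0 57.0
```

>>> {"op": "move_arm", "data": {
  "increments": [
    [[0,0.006,0,0.001,0,-0.002,0],[0,0.012,0,0.002,0,-0.003,0],[0,0.012,0,0.002,0,-0.003,0],[0,0.012,0,0.002,0,-0.003,0]]
  ]
}}

```text
time: 14.65
tool_pos: [0.5287, -0.0733, 0.2297]
ee_rot: [3.14, -0.004, 0.151]
wrist_force: [4.2, 1.2, -4.5]
width: 0.0135
```

```bash
python3 look.py 16
```

```text
xc 1.4 y -0.3 zr 1.2 th -0.004 yaw 0.151
plane slope x 0.0059 y -0.0009 z0 6.39 n 1771 xrange -27.0 57.0
```

>>> {"op": "move_arm", "data": {
  "increments": [
    [[0,0.003,0,0.003,0,0,0],[0,0.006,0,0.006,0,0,0],[0,0.006,0,0.006,0,0,0]]
  ]
}}

```text
time: 15.0
tool_pos: [0.529, -0.0733, 0.2294]
ee_rot: [3.14, -0.002, 0.151]
wrist_force: [2.3, 1.1, 0.7]
width: 0.0135
```

```bash
python3 look.py 17
```

```text
xc 1.5 y -0.4 zr 0.8 th -0.002 yaw 0.151
plane slope x 0.0018 y 0.0002 z0 6.14 n 1756 xrange -27.0 57.0
```

View pics/m17.png

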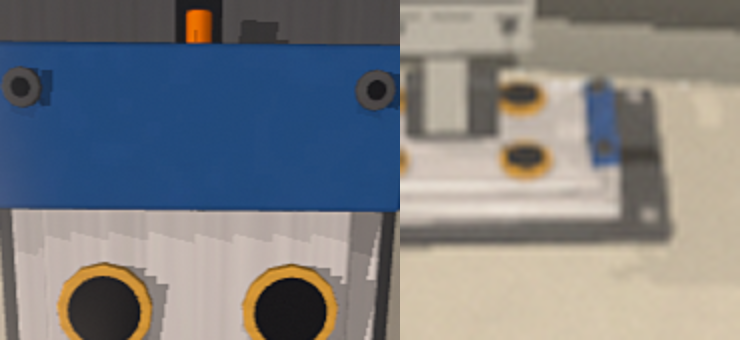

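>>> {"op": "move_arm", "data": {
  "increments": [
    [[0.35,0,0,0,0,0,0],[0.35,0,0,0,0,0,0],[0.35,0,0,0,0,0,0],[0.35,0,0,0,0,0,0],[0.35,0,0,0,0,0,0],[0.35,0,0,0,0,0,0]]
  ]
}}

```text
time: 15.6
tool_pos: [0.5286, -0.0733, 0.2283]
ee_rot: [3.141, -0.001, 0.151]
wrist_force: [-0.1, 0.3, 0.3]
width: 0.0326
```

>>> {"op": "move_arm", "data": {
  "increments": [
    [[0.35,0,0,-0.1,0,0,0],[0.35,0,0,-0.3,0,0,0],[0.35,0,0,-0.6,0,0,0],[0.35,0,0,-0.9,0,0,0],[0.35,0,0,-0.9,0,0,0]]
  ]
}}

```text
time: 16.02
tool_pos: [0.5301, -0.0735, 0.3267]
ee_rot: [3.136, -0.014, 0.151]
wrist_force: [0.6, 0.6, 1.5]
width: 0.0327
```

>>> {"op": "move_arm", "data": {
  "increments": [
    [[0.35,-0.2,0,-0.3,0,0,0],[0.35,-0.5,0,-0.6,0,0,0],[0.35,-0.7,0,-0.6,0,0,0],[0.35,-0.7,0,-0.6,0,0,0]]
  ]
}}

```text
time: 16.35
tool_pos: [0.4573, -0.0839, 0.3816]
ee_rot: [3.138, -0.006, 0.149]
wrist_force: [0.2, -0.2, 0.2]
width: 0.0326
```

```bash
python3 snap.py wrist w18; python3 snap.py side s18
python3 - <<'E'
from h import *
q=np.load("pics/s18.npz")["p"][:,:,::-1]
cv2.imwrite("pics/s18c.png",cv2.resize(q[200:290,280:390],None,fx=6,fy=6,interpolation=cv2.INTER_CUBIC))
E
```

```text
(no output)
```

View pics/w18.png

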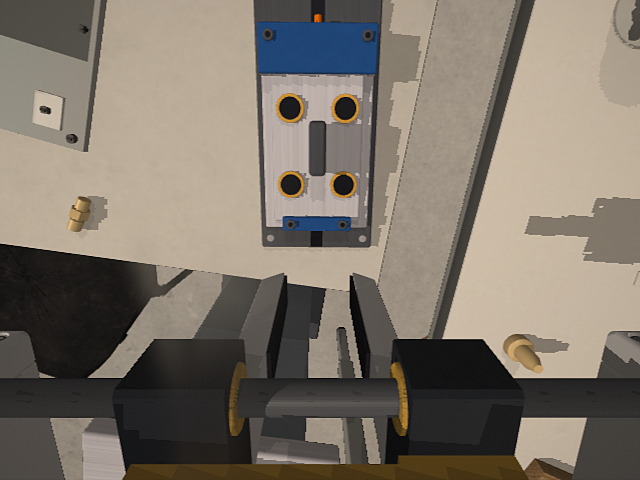

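View pics/s18c.png

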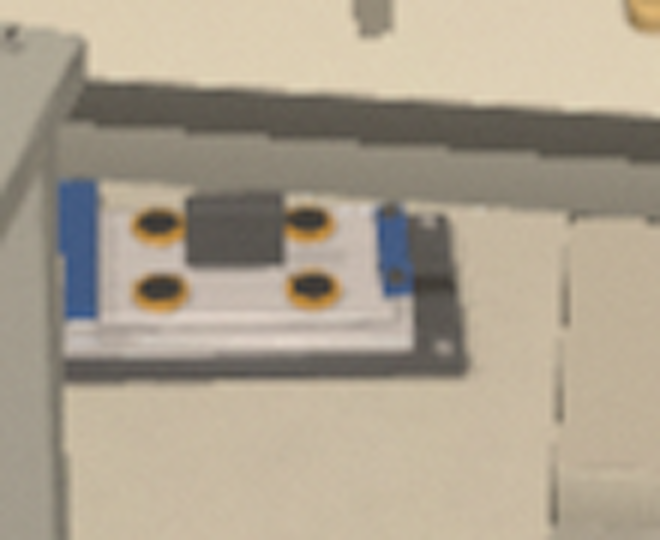

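The plate lies between the rear lip (front edge at row 74) and the front lip (row 217). I'll check its flatness, its position relative to the holder, and the stop's tail.

Run:
```python
from h import *
f=np.load("pics/w18.npz");p=f["p"][:,:,::-1]
g=lambda u,v,z:hold(world(f,u,v,z=z))[0].round(1)
S=np.array([g(u,v,.028) for u,v in [(290,108),(345,108),(343.5,184),(291,184)]]);print("sockets",S.mean(0))
R=np.array([g(u,v,.058) for u,v in [(310,122),(326,122),(325,175),(310,175)]]);print("rib",R.mean(0))
print("rear lip",g(259,74,.035),g(377,74,.035),"front lip",g(283.5,217,.0315),g(350,217,.0315))
ys,xs=np.mgrid[76:216,264:364];u,v=xs.ravel(),ys.ravel();K=f["mtx"];d=f["d"][v,u]
X=hold((np.c_[(u-K[0,2])/K[0,0]*d,(v-K[1,2])/K[1,1]*d,d]-f["t"])@f["R"])
X=X[(abs(X[:,1])<36)&(X[:,0]>-58)&(X[:,0]<57)&(abs(X[:,2]-6)<5)];A=np.c_[X[:,:2],np.ones(len(X))];w=abs(X[:,2]-6)<3
for _ in range(10):
    c=np.linalg.lstsq(A[w],X[w,2],rcond=None)[0];w=abs(X[:,2]-A@c)<1.5
print("plane",c.round(4),w.sum())
cv2.imwrite("pics/w18c.png",cv2.resize(p[5:255,240:400],None,fx=2.4,fy=2.4,interpolation=cv2.INTER_CUBIC))
```

```text
sockets [ 1.05  -0.275 10.   ]
rib [ 0.55  -0.525 40.   ]
rear lip [59.6 48.4 17. ] [ 60.4 -49.2  17. ] front lip [-62.   30.6  13.5] [-61.6 -30.9  13.5]
plane [ 2.300e-03 -1.100e-03  6.211e+00] 6866
```

View pics/w18c.png

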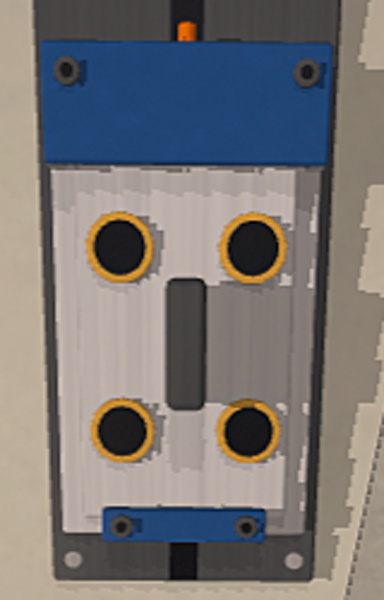

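```bash
python3 -c "
from bench import robot
print(robot.close_job(), robot.get_obs()['time'])"
```

```text
the job is handed in; nothing more can be done
the job is handed in; nothing more can be done
```

The nest plate is in the holder, flat and held by the spring under both lips, and the job is handed in. The clock read about 16.5 s, well under the 70 s limit.

I gripped the plate by its rib and carried it over at a 0.17 rad tilt. The rear end went under the rear lip, and I pushed the stop back about 10 mm. I then swung the front end down past the front lip, let the plate come forward onto the front wall, released it and backed clear.

**Final checks, made after release:**
- **Flatness:** the plate's top fits a plane 6.2 mm above the floor, against 6 mm nominal, with a slope of about 0.002.
- **Position:** the plate's middle is within about 1 mm of the holder's origin. Both lips overlap its ends, and the spring's tail still sticks out behind the rear lip.
- **Forces:** the highest wrist reading at the end of any move was about 9 N, with no sign of ramming; readings between those points were not seen.
- **Arm:** the gripper is clear, with wrist force near zero.
- **Other things:** I touched none of them. The last views show the fitting and the punch, with only part of the jar or tape. I did not check the tape, gauge or caliper again.

**Two things that did not go to plan or to the description:**
- While coming forward I pushed slightly too far into the front wall. This briefly lifted the rear end by about 0.5 to 1 mm, and I eased back before opening the gripper.
- The holder measured about 26 mm forward of the bed's centre, more than the stated 20 mm range if the bed mark is at the centre. I worked from the holder's own lips instead.

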